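Hang a PC case door on its lift-off hinges and shut it

ROBOT

A 7-joint arm with a two-finger parallel gripper is mounted at the origin on the work surface. World frame = base frame: x ahead of the robot, y to its left, z up, the work surface at z = 0. Lengths are in m, angles in rad, forces in N, time in s.
With the tool pointing down it reaches from about 0.425 to 0.925 m from the base axis. Payload 6.8 kg.
Tool frame: the origin (TCP) lies midway between the tips of the shut fingers; the grasp point (between the pads) lies 19 mm behind it; z points along the fingers, y is the direction in which the jaws open and shut (so a half turn about z gives the same grasp; the last joint's range is limited). The gripper opens to 88 mm and grips with 3 to 60 N. Pads are 20 mm wide; open, the fingers measure 115 mm over their backs; the gripper's body (75 mm by 178 mm) begins 61 mm behind the grasp point.
Start: joints at [1.097, 0.477, 0.022, 1.555, -0.011, 1.109, -0.083], TCP at [0.241, -0.63, 0.202] pointing down, gripper open.
Joint ranges: [-2.96, 2.96], [-0.34, 2.1], [-1.41, 1.46], [0.24, 2.44], [-1.37, 4.51], [0.17, 1.92], [-2.96, 2.96]. Speed limits (rad/s): [2.39, 2.39, 3.14, 3.14, 3.14, 3.14, 3.14].

INTERFACE

Orientations are given as a rotation vector (axis times angle).
In Python, from rig import manip gives the robot as it stands. The module is installed in compiled form; this text tells all that it offers.
- The arm moves only by the tool play_rows, never from a script. Its argument "moves" is a list of rows, each an object with "offset": the shift along the tool's x, y, z scaled (see below), a list of three; "spin": the turn about the tool's z scaled (see below). A call has 1 to 8 rows; each row shifts and turns the commanded pose from where the row before left it, along the tool's axes as they then stand; what a row does not reach is not made up. The controller multiplies each number of a shift by 40 mm and each number of a turn by 0.1 rad. A row lasts 1/8 s, in which the tool goes at most 62.5 mm and 10.7 degrees, less where a joint would pass 70% of its speed; a pose out of reach is approached as far as the arm can. A call with a number of a shift or a turn outside -1 to 1 is refused whole. A call with a gripper value outside its range is refused whole. "jaw" is the closure, from -1 (fully open) to 1 (shut), set as the call begins (left out, the last holds). The fingers move at their own pace and stop on an object; "squeeze" is the grip in N (left out, the last holds). Time passes only in rows, so rows that do not move let the fingers close. It gives the time, the measured TCP pose, the force and the opening at its end, in the units of the state.
- manip.read_state(): the state, without advancing time (a new reading comes with each control period).
- manip.get_image(name): name is "scene" or "top" or "wrist"; returns a dict with "frame" (420x560x3 uint8, red, green, blue), "range_z" (420x560 float32, m along the optical axis (not along the pixel's ray), 0 where there is no reading), "fov_y" (degrees; the focal length in pixels is half the picture's height over the tangent of half this angle, whatever the lens; pixels are square), "cx", "cy" (the principal point, pixels), "k1" (the pictures are not rectified: a ray, as slopes to the right and down, at radius r is drawn at 1 + k1 r^2 times it, then the intrinsics apply), "world_to_cam" (4x4, takes a point from world to camera coordinates). Camera axes: x right, y down, z forward; pixel columns grow to the right and rows downward; lengths in m; the calibration is good to about 2 mm. A picture is of the moment at which its call begins.
- manip.finish_job(): hands the job in, once; it reports no verdict.
Trained networks look in the newest picture that a camera, given by its name, has taken for a name from the list of things; names that differ only in an ending like _2 or _b are one class to them, and where a whole thing is asked for, a point or a joint stands for the part that bears it (a point fixed in the world has none). Each returns a list of dicts, best first, with "score" (0 to 1); they miss things now and then, are a little off and sometimes report something else, mostly with a low value. They report only what shows in the picture. A call takes as long as a camera call. They do not tell look-alikes from the thing itself.
- manip.regions_of(camera, query): "region" (420x560 bool, what is visible of it) and "location" ([column, row] in pixels, amid what is visible of it).
The state is a dict: "time": time; "joint_positions": joint angles; "qd": joint speeds; "joint_torque": joint torques, N m; "ee_pos": TCP position; "orientation": TCP orientation; "force": force on the tool from outside, world axes, zero at the start; "moment": the same for the moment, N m; "grip_width": finger opening in m.
Only numpy, scipy, OpenCV 4.12 (cv2) and the standard library are available. Lean on these libraries where they do the work, as an engineer would, in place of code of your own. Each camera call takes 0.05 s, during which the arm holds its last target. There are 200 camera calls.

TASK

Take the case door, the panel with two hinge knuckles on one edge, out of the rack and lower it gently onto both hinge pins of the PC case while it stands wide open, until it sits fully down on both hinges. Then let go and swing it fully shut against the case, without forcing the thin hinge pins and without disturbing the other plate in the rack or the things lying around, and leave everything at rest.

Things in the scene. Friction and masses are not known exactly. Their poses are not given: they have to be found in the camera images.
- pc_case: grey PC case fixed to the bench, 240 mm along its x, 170 along its y, top 215 mm above the bench. Origin: centre of its footprint at bench level, z up. Its open side looks along -y (face at y = -85 mm); nominal upright hinge axis at x = +96, y = -97 mm. Shut, the door lies on a soft 7 mm rim, its x axis parallel to the case's x; square open, the door's x axis points along the case's +y
- hinge_lower (a point): nominal centre of the lower hinge's flat shoulder (steel bracket 18 mm wide, 55 mm above the bench); its pin rises from it: 8 mm diameter, 16 mm long, last 2 mm tapered to 6 mm. Both hinges sit on one upright strip clamped in long slots: the true pins stand up to 14 mm either way from here along the case's x (both alike), unmeasured: find them by feel or sight
- hinge_upper (a point): the same for the upper hinge, straight above the lower one: shoulder 165 mm above the bench, tip of the pin 181 mm. The strip does not give. The pins are thin: more than about 40 N between door and case, pressing down or sideways, bends them
- door_center (a point): centre of the case door: loose grey panel 182 mm along its x, 10 mm thick along its y, 180 mm high; 0.3 to 0.55 kg, centre of mass 3 mm from here along +x; grip it firmly, or it tilts. Starts upright in a slot of the rack, lower edge 12 mm up. Take its top edge from above, across the thickness. Knuckles stand off its +x edge; +y is the face toward the case when shut. It turns freely on the pins
- knuckle_lower (a point): centre of the lower mouth of the lower knuckle's hole, 104 mm along +x from the panel's centre and 30 mm above the door's lower edge. Knuckle: tube 18 mm outside, through hole 10 mm diameter without chamfer, 18 mm high
- knuckle_upper (a point): the same for the upper knuckle, 110 mm above the lower one, so both knuckles meet their pins together. Seated, the knuckle's mouth rests on the shoulder, 16 mm below the pin's tip; the door's lower edge is then 25 mm above the bench and its top edge 205 mm
- rack: fixed plywood rack 150 x 180 x 12 mm, with two slots 13 mm wide between cheeks 45 mm high and 130 mm long, at x = -45 and +45 mm, running along its own y. Origin: centre of its underside
- bay_cover_center (a point): centre of a low cover plate of the case, in the rack's other slot: 182 x 10 x 95 mm, no knuckles. Leave it
- swab_jar: clear jar with white lid, 56 mm diameter, 90 mm high, origin at the centre of its underside. Leave it
- mouse: black computer mouse 100 x 58 x 32 mm, origin at the centre of its underside. Leave it
- driver: red-handled screwdriver lying on the bench, about 200 mm long. Leave it
There are look-alikes about, which are no part of the job. Leave any green look-alike of the part that bears door_center alone.

How it is judged:
On the way:
1. the door sits fully down on both hinge pins (each knuckle within 3 mm of its shoulder) and still stands open more than 45 degrees (z of knuckle_lower in the frame of shoulder_lower between -0.004 and 0.003 m and horizontal distance between knuckle_lower and shoulder_lower below 0.003 m and z of knuckle_upper in the frame of shoulder_upper between -0.004 and 0.003 m and horizontal distance between knuckle_upper and shoulder_upper below 0.003 m and angle between the x axis of door_center and the x axis of pc_case, either way round above 0.785 rad), for 0.2 s.
At the end, for the whole second after the job is handed in: The door sits on both hinge pins (each knuckle within 3 mm of the height of its shoulder and within 3 mm of its pin's axis) and is shut: parallel to the case's open side within 0.05 rad (3 degrees), on the opening's side of the hinge, at rest (z of knuckle_lower in the frame of shoulder_lower between -0.004 and 0.003 m and horizontal distance between knuckle_lower and shoulder_lower below 0.003 m and z of knuckle_upper in the frame of shoulder_upper between -0.004 and 0.003 m and horizontal distance between knuckle_upper and shoulder_upper below 0.003 m and angle between the x axis of door_center and the x axis of pc_case, either way round below 0.05 rad and x of door_center in the frame of pc_case below 0.03 m and linear speed of door below 0.02 m/s); the robot touches nothing.
It fails at once if the door is pressed on or knocked against the case with more than 40 N (contact force between door and pc_case above 40 N).
It fails at once if the robot pushes the case or its pins with more than 40 N (contact force between any of the fingers, the arm and pc_case above 40 N).
It fails at once if the other plate in the rack is moved more than 25 mm (distance of bay_cover_center from where it was at the start of the episode above 0.025 m).
It fails at once if the jar, the mouse or the screwdriver is moved more than 25 mm (distance of any of swab_jar, mouse, driver from where it was at the start of the episode above 0.025 m).
It also fails if it takes over 72 s, if anything falls off the work surface, if the arm or the gripper's body presses on something with over 40 N, if the wrist force passes 120 N, or if a joint passes its speed limit or range.

## Working session

There is one attempt and no reset: what is moved stays moved. The work goes in short steps, Python scripts to look and compute and a tool call to move; the robot and the scene stay as the last step left them, time stands still between calls to the robot, and variables do not carry over. Pictures are saved under pics/ and viewed, about 8 in all and at most 12, crops included, and the job is handed in when it is done.

Besides the shell and the picture viewer there is one more tool, called after "Emit:" as name(argument=value, ...) on one line, values as JSON. play_rows: Moves the arm, as the interface text tells. Its arguments: {"type":"object","properties":{"moves":{"type":"array"},"jaw":{"type":"number"},"squeeze":{"type":"number"}},"required":["moves"]}

```bash
mkdir -p pics
cat > h.py <<'E'
import numpy as np,cv2
from rig import manip
def cam(n):
    d=manip.get_image(n); f=210/np.tan(np.radians(d['fov_y'])/2); d['f']=f; return d
def pts(d,mask=None):
    "world points (HxWx3) from range"
    H,W=d['range_z'].shape; v,u=np.mgrid[:H,:W].astype(float)
    x=(u-d['cx'])/d['f'];y=(v-d['cy'])/d['f'];a,b=x.copy(),y.copy()
    for _ in range(8):
        s=1+d['k1']*(a*a+b*b);a=x/s;b=y/s
    z=d['range_z'];P=np.stack([a*z,b*z,z],-1)
    T=np.linalg.inv(d['world_to_cam']);return P@T[:3,:3].T+T[:3,3]
def save(d,n): cv2.imwrite('pics/'+n,d['frame'][:,:,::-1])
E
python3 - <<'E'
from h import *
s=manip.read_state();print({k:np.round(v,3) for k,v in s.items()})
ims={}
for n in('scene','top','wrist'):
    d=cam(n);ims[n]=d;np.savez(n+'.npz',**d);save(d,n+'0.png');P=pts(d)
    print(n,d['fov_y'],d['k1'],'campos',np.linalg.inv(d['world_to_cam'])[:3,3].round(3))
    for q in('pc_case','door_center','knuckle_upper','hinge_upper','hinge_lower','rack','bay_cover_center','swab_jar','mouse','driver'):
        for r in manip.regions_of(n,q)[:3]:
            m=r['region']&(d['range_z']>0)
            if m.sum()<3: continue
            p=P[m];print(' ',q,round(r['score'],2),np.round(r['location']),m.sum(),np.median(p,0).round(3),p.min(0).round(3),p.max(0).round(3))
cv2.imwrite('pics/st.png',np.hstack([cv2.resize(ims[k]['frame'],(400,300)) for k in('wrist','top')])[:,:,::-1])
E
```

```text
{'time': np.float64(0.0), 'joint_positions': array([ 1.097,  0.478,  0.022,  1.556, -0.011,  1.109, -0.083]), 'qd': array([ 0.002, -0.001,  0.   , -0.   ,  0.   ,  0.   , -0.001]), 'joint_torque': array([ 0.0000e+00, -5.8286e+01,  1.5350e+00, -2.7261e+01, -5.4000e-02,
        1.7000e-02,  0.0000e+00]), 'ee_pos': array([ 0.241, -0.63 ,  0.201]), 'orientation': array([-3.087e+00, -5.710e-01,  1.000e-03]), 'force': array([-1.193,  0.046, -0.651]), 'moment': array([ 0.027, -0.007, -0.006]), 'grip_width': np.float64(0.088)}
scene 45.82333532095349 -0.14685863473302418 campos [ 1.173 -0.21   1.007]
  pc_case 0.62 [383. 182.] 12242 [0.573 0.201 0.213] [ 0.174  0.113 -0.004] [0.647 0.457 0.223]
  door_center 0.83 [180. 158.] 2616 [ 0.278 -0.218  0.106] [-0.01  -0.296 -0.003] [ 0.345 -0.158  0.185]
  door_center 0.79 [166. 253.] 3916 [ 0.572 -0.288  0.133] [ 0.438 -0.382 -0.002] [ 0.58  -0.177  0.197]
  knuckle_upper 0.84 [179. 157.] 2608 [ 0.278 -0.218  0.104] [ 0.039 -0.293 -0.004] [ 0.345 -0.147  0.185]
  knuckle_upper 0.75 [382. 183.] 12056 [0.574 0.2   0.213] [ 0.179  0.113 -0.003] [0.64
[... 2286 characters left out ...]
05] [0.683 0.406 0.22 ]
  swab_jar 0.69 [307. 123.] 542 [ 0.722 -0.098  0.088] [ 0.704 -0.133 -0.   ] [ 0.783 -0.072  0.094]
  swab_jar 0.59 [392. 181.] 1145 [ 0.563 -0.27   0.162] [ 0.553 -0.45  -0.003] [ 0.604 -0.178  0.196]
  mouse 0.91 [239. 105.] 802 [0.78  0.088 0.024] [0.731 0.048 0.   ] [0.836 0.131 0.037]
  driver 0.98 [392. 131.] 480 [ 0.715 -0.316  0.022] [ 0.69  -0.376 -0.003] [ 0.756 -0.192  0.03 ]
wrist 71.97766630981663 -0.017080477371766063 campos [ 0.307 -0.607  0.384]
  door_center 0.67 [  8. 111.] 734 [ 0.21  -0.277  0.011] [ 0.169 -0.299 -0.003] [ 0.244 -0.251  0.043]
  knuckle_upper 0.89 [  9. 111.] 722 [ 0.211 -0.277  0.012] [ 0.174 -0.299 -0.002] [ 0.246 -0.25   0.043]
```

View pics/scene0.png

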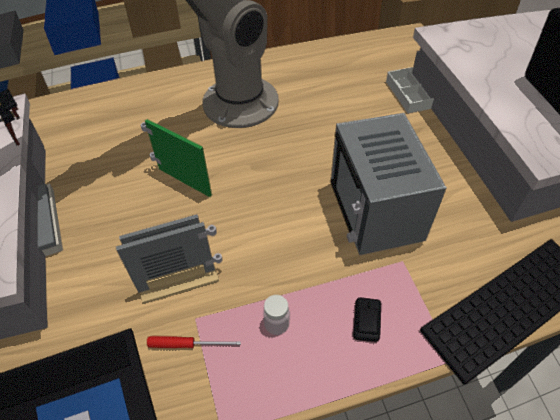

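View pics/top0.png

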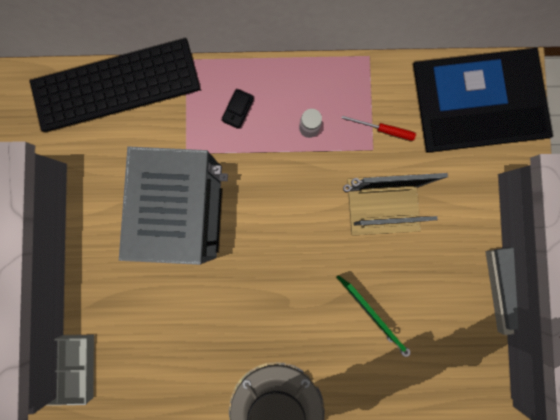

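The scene view shows the door in the rack at (166,253), with its knuckles on the right towards the case. The green look-alike is at (180,158), and the case is at (383,182) with its hinge near (357,207). In the top view the knuckles are at (350,186) and the hinge at (217,170). I'll fit the poses now.

Run:
```python
from h import *
for n in('top','scene'):
    d=dict(np.load(n+'.npz'));d={k:(v if v.ndim else float(v)) for k,v in d.items()}
    P=pts(d);z=P[...,2];x=P[...,0];y=P[...,1];ok=d['range_z']>0
    def fit(m,t):
        q=P[m][:,:2];c,s,a=cv2.minAreaRect(q.astype(np.float32)*1000);u,w,vt=np.linalg.svd(q-q.mean(0),full_matrices=False)
        print(n,t,m.sum(),'rect',np.round(c,1),np.round(s,1),round(a,2),'mean',q.mean(0).round(4),'z',np.median(z[m]).round(4),'dir deg',np.degrees(np.arctan2(vt[0,1],vt[0,0])).round(2))
    fit(ok&(z>.205)&(z<.23)&(y>.08)&(y<.4)&(x>.35)&(x<.68),'casetop')
    fit(ok&(z>.186)&(z<.2)&(x>.5)&(x<.65)&(y>-.45)&(y<-.197),'doortop')
    fit(ok&(z>.155)&(z<.2)&(x>.5)&(x<.65)&(y>-.196)&(y<-.1),'knuckle')
    fit(ok&(z>.1)&(z<.115)&(x>.45)&(x<.5)&(y>-.42)&(y<-.18),'cover')
    fit(ok&(z>.157)&(z<.19)&(x>.55)&(x<.68)&(y>.05)&(y<.118),'hinge')
    m=ok&(z>.171)&(z<.19)&(x>.55)&(x<.68)&(y>.05)&(y<.118)
    if m.sum()>2: fit(m,'pin')
    cv2.imwrite(f'pics/c_{n}.png',cv2.resize(d['frame'][140:260,150:290,::-1] if n=='top' else d['frame'][130:250,300:440,::-1],None,fx=4,fy=4,interpolation=cv2.INTER_CUBIC))
```

```text
top casetop 9421 rect [515.6 222.7] [178.6 240.7] 86.06 mean [0.514  0.2247] z 0.2152 dir deg 176.78
top doortop 407 rect [ 566.8 -289.9] [ 10.5 179.3] 2.47 mean [ 0.5666 -0.2895] z 0.1918 dir deg 92.55
top knuckle 54 rect [ 562.2 -186.3] [15.6 16.8] 43.17 mean [ 0.5621 -0.1862] z 0.1694 dir deg -68.59
top cover 331 rect [ 477.1 -298.4] [ 10.  181.6] 2.46 mean [ 0.4771 -0.299 ] z 0.1071 dir deg 92.5
top hinge 16 rect [595.7 115.3] [ 2.5 15.8] 88.49 mean [0.5957 0.1153] z 0.1641 dir deg 178.38
scene casetop 6473 rect [517.3 223.5] [181.3 245.2] 86.03 mean [0.5287 0.2217] z 0.2162 dir deg -3.36
scene doortop 528 rect [ 568.3 -290. ] [ 13.9 182.2] 2.09 mean [ 0.5695 -0.2914] z 0.1923 dir deg -87.99
scene knuckle 83 rect [ 565.8 -186. ] [15.9 18.5] 50.14 mean [ 0.5661 -0.1864] z 0.1675 dir deg -14.1
scene cover 442 rect [ 479.2 -297.9] [ 14.6 181.6] 2.66 mean [ 0.48   -0.2973] z 0.1067 dir deg -88.06
scene hinge 24 rect [597.9 115.4] [ 4.5 19.7] 88.71 mean [0.5987 0.1154] z 0.1635 dir deg -0.6
```

Emit:
play_rows(moves=[{"offset":[0.5,-0.24,-0.6],"spin":0},{"offset":[1,-0.48,-0.6],"spin":0},{"offset":[1,-0.48,-0.4],"spin":0},{"offset":[1,-0.48,0],"spin":0},{"offset":[1,-0.48,0],"spin":0},{"offset":[1,-0.48,0],"spin":0},{"offset":[1,-0.48,0],"spin":0},{"offset":[1,-0.48,0],"spin":0}], jaw=-1)

```text
time: 2.65
ee_pos: [0.4722, -0.386, 0.2682]
orientation: [3.087, 0.573, 0.003]
force: [0.5, -1.1, 0.2]
grip_width: 0.0878
```

Emit:
play_rows(moves=[{"offset":[0,0,0],"spin":-1},{"offset":[0,0,0],"spin":-1},{"offset":[0,0,0],"spin":-1},{"offset":[0,0,0],"spin":-1},{"offset":[0,0,0],"spin":-1},{"offset":[0,0,0],"spin":-1},{"offset":[0,0,0],"spin":-1},{"offset":[0,0,0],"spin":-1}])

```text
time: 3.65
ee_pos: [0.4712, -0.3871, 0.2681]
orientation: [2.617, 1.734, 0.001]
force: [-0.2, -0.1, 0.3]
grip_width: 0.0879
```

Emit:
play_rows(moves=[{"offset":[0,0,0],"spin":-1},{"offset":[0,0,0],"spin":-1},{"offset":[0,0,0],"spin":-1},{"offset":[0,0,0],"spin":-1},{"offset":[0,0,0],"spin":-0.5},{"offset":[0,0,0],"spin":0}])

```text
time: 4.4
ee_pos: [0.4711, -0.3875, 0.2678]
orientation: [2.169, 2.27, 0.0]
force: [0.1, -0.3, -0.6]
grip_width: 0.0878
```

```bash
cat >> h.py <<'E'
from scipy.spatial.transform import Rotation as Ro
def togo(p,yaw=None):
    "units of 40mm along the tool axes, spin units of .1 rad (tool z down)"
    s=manip.read_state();R=Ro.from_rotvec(s['orientation']).as_matrix()
    y=np.degrees(np.arctan2(R[1,0],R[0,0]));d=np.asarray(p)-s['ee_pos']
    print('t',round(float(s['time']),2),'pos',s['ee_pos'].round(4),'yaw',y.round(2),'zdir',R[:,2].round(3),'F',s['force'].round(1),'w',round(float(s['grip_width']),4))
    print('offset',(R.T@d/.04).round(3),'spin',None if yaw is None else round(float(-np.radians(yaw-y)/.1),3))
E
python3 - <<'E'
from h import *
togo([.567,-.287,.163],92.5)
print(manip.read_state()['joint_positions'].round(2))
E
```

```text
t 4.4 pos [ 0.4711 -0.3875  0.2678] yaw 92.62 zdir [ 0.002 -0.001 -1.   ] F [ 0.1 -0.3 -0.6] w 0.0878
offset [2.402 2.507 2.621] spin 0.021
[ 0.83  0.34 -0.31  1.62  0.11  1.2   0.54]
```

Emit:
play_rows(moves=[{"offset":[0.6,0.63,0],"spin":0},{"offset":[0.6,0.63,0],"spin":0},{"offset":[0.6,0.63,0],"spin":0},{"offset":[0.6,0.62,0],"spin":0},{"offset":[0,0,0.7],"spin":0},{"offset":[0,0,0.7],"spin":0},{"offset":[0,0,0.7],"spin":0},{"offset":[0,0,0.6],"spin":0}])

```text
time: 5.4
ee_pos: [0.5664, -0.2874, 0.1581]
orientation: [2.171, 2.27, 0.0]
force: [0.6, -0.6, 0.6]
grip_width: 0.0877
```

Run:
```python
from h import *
togo([.567,-.287,.160],92.5)
d=cam('wrist');save(d,'w1.png')
```

```text
t 5.4 pos [ 0.5664 -0.2874  0.1581] yaw 92.54 zdir [ 0. -0. -1.] F [ 0.6 -0.6  0.6] w 0.0877
offset [ 0.009  0.014 -0.048] spin 0.006
```

View pics/w1.png

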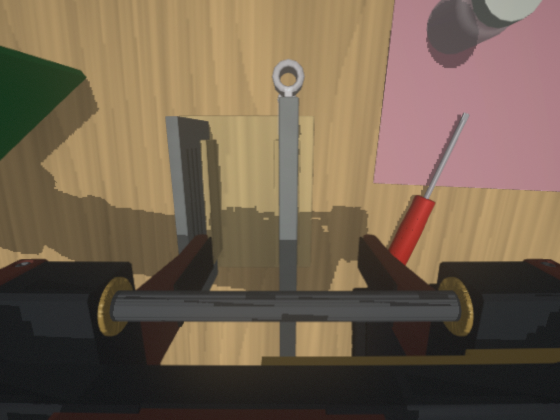

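The wrist view shows the door centred between the fingers, its panel at column 288 and the upper knuckle ring at (288,77). I'll grip it and lift.

Emit:
play_rows(moves=[{"offset":[0,0,0],"spin":0},{"offset":[0,0,0],"spin":0},{"offset":[0,0,0],"spin":0},{"offset":[0,0,0],"spin":0},{"offset":[0,0,0],"spin":0},{"offset":[0,0,0],"spin":0},{"offset":[0,0,0],"spin":0},{"offset":[0,0,0],"spin":0}], jaw=1, squeeze=55)

```text
time: 6.45
ee_pos: [0.5661, -0.2882, 0.158]
orientation: [2.171, 2.271, -0.0]
force: [-0.4, -0.1, -0.1]
grip_width: 0.0109
```

Emit:
play_rows(moves=[{"offset":[0,0,-0.2],"spin":0},{"offset":[0,0,-0.3],"spin":0},{"offset":[0,0,-0.3],"spin":0},{"offset":[0,0,-0.3],"spin":0},{"offset":[0,0,-0.3],"spin":0},{"offset":[0,0,-0.3],"spin":0},{"offset":[0,0,-0.2],"spin":0},{"offset":[0,0,0],"spin":0}])

```text
time: 7.45
ee_pos: [0.5665, -0.2883, 0.2348]
orientation: [2.17, 2.27, 0.001]
force: [-0.1, 0.7, -3.6]
grip_width: 0.0094
```

Run:
```python
from h import *
d=cam('wrist')
# knuckle target ~ (0.597,0.118); grip 101mm short along yaw 86.3; stay 35 mm short
c,s=np.cos(np.radians(86.3)),np.sin(np.radians(86.3))
P=pts(d);z=P[...,2]
s0=manip.read_state();tz=s0['ee_pos'][2]
m=(z>tz-.02)&(z<tz+.035)&(d['range_z']>.0);m[200:]=False
q=P[m];print(m.sum(),q.min(0).round(4),q.max(0).round(4))
k=q[q[:,1]>-.195];print('knuckle',k.mean(0).round(4),len(k))
togo(np.array([.597,.118,.23])-(.101+.035)*np.array([c,s,0]),86.3)
```

```text
2812 [ 0.5545 -0.2546  0.2275] [ 0.5711 -0.1803  0.2691]
knuckle [ 0.5628 -0.1875  0.2436] 603
t 7.5 pos [ 0.5661 -0.2882  0.2342] yaw 92.58 zdir [ 0. -0. -1.] F [-0.7  0.  -4.4] w 0.0096
offset [6.73  0.857 0.103] spin 1.096
```

Emit:
play_rows(moves=[{"offset":[0.4,0.05,0],"spin":0},{"offset":[0.9,0.12,0],"spin":0},{"offset":[1,0.12,0],"spin":0},{"offset":[1,0.12,0],"spin":0},{"offset":[1,0.12,0],"spin":0},{"offset":[1,0.12,0],"spin":0},{"offset":[0.9,0.12,0],"spin":0},{"offset":[0.5,0.08,0],"spin":0}])

```text
time: 8.5
ee_pos: [0.5875, -0.0153, 0.2339]
orientation: [-2.166, -2.274, -0.001]
force: [-0.4, 0.4, -3.5]
grip_width: 0.0096
```

Emit:
play_rows(moves=[{"offset":[0,0,0],"spin":0.4},{"offset":[0,0,0],"spin":0.4},{"offset":[0,0,0],"spin":0.3},{"offset":[0,0,0],"spin":0},{"offset":[0,0,0],"spin":0}])

```text
time: 9.12
ee_pos: [0.5879, -0.019, 0.234]
orientation: [-2.292, -2.148, 0.0]
force: [0.2, 0.1, -2.9]
grip_width: 0.0093
```

Run:
```python
from h import *
d=cam('wrist');np.savez('w2.npz',**d);save(d,'w2.png')
P=pts(d);z=P[...,2];ok=d['range_z']>0
cv2.imwrite('pics/w2c.png',np.hstack([cv2.resize(d['frame'][:220,170:390,::-1],(600,600),interpolation=cv2.INTER_CUBIC)]))
togo([.6,.1,.23],86.3)
m=ok&(z>.158)&(z<.19)&(P[...,1]>.06)&(P[...,1]<.125)&(P[...,0]>.56)&(P[...,0]<.65)
v,u=np.nonzero(m);print('hinge px',m.sum(),u.min(),u.max(),v.min(),v.max());q=P[m];print(q.min(0).round(4),q.max(0).round(4))
for a,b in((.158,.168),(.168,.178),(.178,.185)):
    k=q[(q[:,2]>a)&(q[:,2]<b)]
    if len(k):print(a,len(k),k.mean(0).round(4),k.min(0).round(4),k.max(0).round(4))
```

```text
t 9.18 pos [ 0.588 -0.019  0.234] yaw 86.29 zdir [-0.  0. -1.] F [ 0.6 -0.6 -4. ] w 0.0095
offset [2.988 0.107 0.101] spin -0.002
hinge px 515 275 296 26 53
[0.5893 0.1109 0.1581] [0.6067 0.1249 0.1818]
0.158 365 [0.598  0.1166 0.1637] [0.5893 0.1109 0.1581] [0.6067 0.1249 0.1679]
0.168 50 [0.5984 0.1179 0.1735] [0.5948 0.1165 0.168 ] [0.6023 0.1241 0.1779]
0.178 100 [0.5989 0.1205 0.1796] [0.5949 0.1168 0.1781] [0.6024 0.1246 0.1818]
```

View pics/w2c.png

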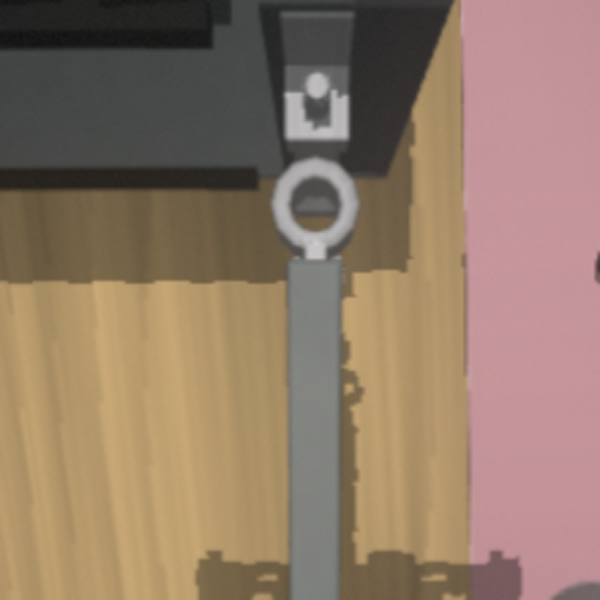

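Near the top of the crop the pin tip is at (317,86), and the knuckle ring is at (315,203), nearly in line with it. I'll lower the knuckle to just above pin-tip height, still 35 mm short of the pin, and measure both at similar depth.

Emit:
play_rows(moves=[{"offset":[0,0.05,0.3],"spin":0},{"offset":[0,0,0.3],"spin":0},{"offset":[0.1,0,0.3],"spin":0},{"offset":[0.1,0,0.1],"spin":0},{"offset":[0,0,0],"spin":0},{"offset":[0,0,0],"spin":0}])

```text
time: 9.93
ee_pos: [0.5909, -0.011, 0.1945]
orientation: [2.292, 2.148, 0.001]
force: [-0.3, 0.2, -3.7]
grip_width: 0.0098
```

```bash
cat > meas.py <<'E'
from h import *
from scipy.optimize import least_squares
def circ(xy,r0):
    f=lambda p:np.hypot(xy[:,0]-p[0],xy[:,1]-p[1])-p[2]
    return least_squares(f,[*xy.mean(0),r0],loss='soft_l1',f_scale=.0005).x
n=0
d=cam('wrist');P=pts(d);z=P[...,2];ok=d['range_z']>0;ok[230:]=False
s=manip.read_state();R=Ro.from_rotvec(s['orientation']).as_matrix();T=s['ee_pos']
L=(P-T)@R   # tool frame
ztop=.006-.012  # expected ring top in world rel TCP: -.146+.158
ring=ok&(L[...,0]>.085)&(L[...,0]<.13)&(abs(L[...,1])<.02)&(z>T[2]+.006)
print('ring n',ring.sum(),'top z-T',np.round(np.median(z[ring])-T[2],4))
top=np.median(z[ring]);ring&=abs(z-top)<.002
q=L[ring];print('ring mean',q.mean(0).round(4),'mid',((q.min(0)+q.max(0))/2).round(4))
def outline(m,pl):
    c,_=cv2.findContours(m.astype(np.uint8),cv2.RETR_EXTERNAL,cv2.CHAIN_APPROX_NONE);c=max(c,key=len)[:,0]
    return L[c[:,1],c[:,0]][:,:2]
o=outline(ring,top);print('ring circ',circ(o[o[:,0]>.098],.009).round(4))
rc=circ(o[o[:,0]>.098],.009)
pin=ok&(z>.1785)&(z<.186)&(P[...,1]>.105)&(P[...,1]<.135)&(P[...,0]>.585)&(P[...,0]<.612)&(L[...,0]>rc[0]+.012)
q=L[pin];print('pin n',pin.sum(),'mean',q.mean(0).round(4),'mid',((q.min(0)+q.max(0))/2).round(4),'world',P[pin].mean(0).round(4),'ring world',(T+R@[rc[0],rc[1],0]).round(4))
# panel line
pan=ok&(abs(z-T[2]-.034)<.004)&(L[...,0]>.03)&(L[...,0]<.088);q=L[pan]
b=np.polyfit(q[:,0],q[:,1],1);print('panel yaw err deg',np.degrees(np.arctan(b[0])).round(2),'y at 104mm',np.polyval(b,rc[0]).round(4),'top',np.polyfit(q[:,0],-q[:,2],1).round(4))
# case face direction
pc=circ(outline(pin,0),.0035);print('pin circ',pc.round(4),'delta mm',((pc-rc)[:2]*1e3).round(2))
togo(T)
cv2.imwrite('pics/m%d.png'%int(s['time']*100),cv2.resize(d['frame'][:220,170:390,::-1],(600,600),interpolation=cv2.INTER_CUBIC))
E
python3 meas.py
python3 - <<'E'
from h import *
# hole in gray at ring; case yaw from side edges in top
d=np.load('top.npz');d={k:(v if v.ndim else float(v)) for k,v in d.items()};P=pts(d);z=P[...,2]
# right (-y) edge of case top: for each x bin the min y with z>.213
for thr in(.21,.213):
  m=(z>thr)&(z<.22)&(P[...,0]>.38)&(P[...,0]<.65)&(P[...,1]>.08)&(P[...,1]<.4);q=P[m]
  for f,nm in((np.min,'-y'),(np.max,'+y')):
    xs=np.arange(.41,.62,.005);ys=[f(q[abs(q[:,0]-x)<.0025,1]) for x in xs]
    print(nm,np.degrees(np.arctan(np.polyfit(xs,ys,1)[0])).round(2))
E
```

```text
ring n 704 top z-T 0.0106
ring mean [ 0.0988  0.0009 -0.0106] mid [ 0.0986  0.0009 -0.0106]
ring circ [0.0996 0.0009 0.0082]
pin n 344 mean [ 0.1385 -0.0013  0.0131] mid [ 0.1361 -0.0016  0.0123] world [0.5986 0.1272 0.1814] ring world [0.5982 0.0881 0.1945]
panel yaw err deg 0.31 y at 104mm 0.0012 top [-0.0014  0.0329]
pin circ [ 0.2076 -0.0015  0.0656] delta mm [108.04  -2.4 ]
t 9.97 pos [ 0.5909 -0.0111  0.1945] yaw 86.27 zdir [ 0.001 -0.    -1.   ] F [-0.6 -0.3 -3.9] w 0.0095
offset [0. 0. 0.] spin None
-y -3.69
+y -3.82
-y -3.68
+y -3.83
```

```bash
ls -t pics | head -2; cp $(ls -t pics/m*.png|head -1) pics/v1.png
python3 - <<'E'
from h import *
d=cam('wrist');np.savez('w3.npz',**d);P=pts(d)
s=manip.read_state();R=Ro.from_rotvec(s['orientation']).as_matrix();L=(P-s['ee_pos'])@R
g=d['frame'].mean(2);z=P[...,2]
m=(L[...,0]>.11)&(L[...,0]<.16)&(abs(L[...,1])<.015);m[150:]=False
v,u=np.nonzero(m);print(u.min(),u.max(),v.min(),v.max())
r0=v.min()
for r in range(r0,v.max(),3): print(r,'z',(z[r,266:304:3]*1e3).round().astype(int),'g',g[r,266:304:3].round().astype(int))
E
```

```text
m997.png
w2c.png
258 309 0 98
0 z [183 187 186 189 188 188 187 189 186 186 187 182 183] g [52 67 70 71 69 70 68 69 68 67 67 41 41]
3 z [181 183 183 181 183 183 182 182 183 183 183 181 180] g [48 69 69 70 70 71 68 69 69 68 67 43 41]
6 z [176 179 177 178 180 178 178 178 177 178 179 176 175] g [44 69 69 70 70 70 69 68 69 68 68 41 41]
9 z [172 173 174 172 173 174 173 174 174 174 172 171 171] g [40 69 69 70 71 70 69 69 69 69 64 41 42]
12 z [167 169 168 168 167 168 169 169 168 169 166 166 166] g [40 69 70 69 70 70 69 71 69 69 59 43 42]
15 z [161 165 162 164 164 164 163 164 164 165 162 160 161] g [42 80 81 82 82 83 83 84 81 81 66 42 45]
18 z [156 163 163 164 164 180 179 164 163 163 156 156 157] g [ 41  97  97 100 105 148 134 104 100  98  77  44  44]
21 z [151 164 163 164 179 180 180 179 165 164 149 150 152] g [ 41  97  97 100 164 190 184 124 100  99  78  44  46]
24 z [146 163 165 164 179 180 179 180 164 165 145 145 145] g [ 43  89  98 105 176 191 186 140 102  99  78  44  46]
27 z [139 164 165 164 179 180 180 179 163 165 139 139 139] g [ 42 135 177 167 132 191 182 113 179 101  70  46  45]
30
[... 1890 characters left out ...]
0 156  96]
81 z [  0  -1 205 205 204   1  -2  -2  -2 206 206 206  -2] g [ 84  86 161 181 125  91  94  93  92 154 179 134  98]
84 z [ -1  -3 203 205 206 205  -1   0 205 206 205 205  -1] g [ 85  87 112 172 183 152 111 117 158 181 158  96  97]
87 z [ -1  -1  -1 204 206 205 206 206 206 205 204  -1  -2] g [ 85  87  84 113 176 187 202 185 176 159  90  96  99]
90 z [ -1  -1  -1 189 205 206 205 205 205 204 193  -1  -2] g [ 85  86  90  82  96 149 199 196 125  85  87  99  98]
93 z [  0   0  -1  -1 191 196 205 206 196 191  -2   0  -2] g [ 85  86  90  90  90 115 198 196  87 103 100 100 100]
96 z [  0  -1 376  -2 226 228 227 227 227 227  -1  -1  -1] g [ 86  87  90  98 122 122 125 124 122 121 102 101  99]
```

View pics/v1.png

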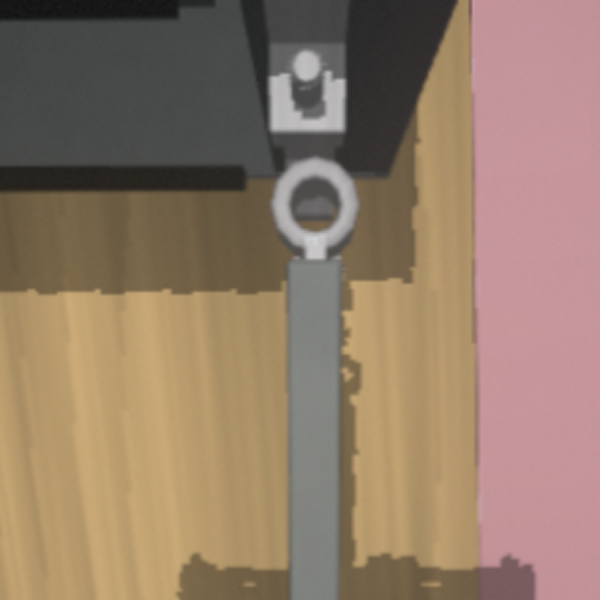

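```bash
cat > meas2.py <<'E'
import sys
from meas import circ
E
cat > m3.py <<'E'
from h import *
from scipy.optimize import least_squares
def circ(xy,r=None):
    f=lambda p:np.hypot(xy[:,0]-p[0],xy[:,1]-p[1])-(r or p[2])
    return least_squares(f,[*xy.mean(0),.008],loss='soft_l1',f_scale=.0004).x
def edge(m):
    c,_=cv2.findContours(m.astype(np.uint8),cv2.RETR_EXTERNAL,cv2.CHAIN_APPROX_NONE);return max(c,key=len)[:,0]
def measure(d,s,rx=(.085,.118)):
    R=Ro.from_rotvec(s['orientation']).as_matrix();T=s['ee_pos'];P=pts(d);z=P[...,2];L=(P-T)@R;g=d['frame'].mean(2)
    mid=np.zeros(z.shape,bool);mid[:110,255:315]=True
    ring=mid&(abs(z-T[2]-.0107)<.003)&(L[...,0]>rx[0]);ring=cv2.morphologyEx(ring.astype(np.uint8),cv2.MORPH_OPEN,np.ones((3,3)))>0
    e=edge(ring);o=L[e[:,1],e[:,0],:2];o=o[o[:,0]>.096];rc=circ(o)
    # inner hole rim
    filled=cv2.drawContours(np.zeros(z.shape,np.uint8),[e[:,None]],-1,1,-1)>0
    hole=filled&~ring;hole=cv2.morphologyEx(hole.astype(np.uint8),cv2.MORPH_OPEN,np.ones((3,3)))
    print('outer',(rc*1e3).round(2),'n',len(o))
    # rays intersected at ring plane for the hole rim
    eh=edge(hole);C=np.linalg.inv(d['world_to_cam'])[:3,3]
    def plane(e,h):
        q=P[e[:,1],e[:,0]];return ((C+(q-C)*((h-C[2])/(q[:,2]-C[2]))[:,None])-T)@R
    zt=np.median(z[ring]);hc=circ(plane(eh,zt)[:,:2]);print('hole',(hc*1e3).round(2),'ztop-T',(zt-T[2]).round(4))
    tip=mid&(abs(z-.180)<.0022)&(g>118)&(L[...,0]>rc[0]+.01)
    n,lab,st,ce=cv2.connectedComponentsWithStats(tip.astype(np.uint8))
    k=1+np.argmax(st[1:,4]);print('tip px',st[k],ce[k].round(2))
    q=plane(np.argwhere(lab==k)[:,::-1],.180);pcn=q.mean(0);print('pin tip',(pcn*1e3).round(2),'ext',(np.ptp(q,0)*1e3).round(1))
    sh=mid&(abs(z-.164)<.0025)&(L[...,0]>rc[0]+.01);q=L[sh];print('shoulder y range',(np.percentile(q[:,1],[1,99])*1e3).round(2),'front x',(q[:,0].min()*1e3).round(2))
    print('DELTA mm x,y (outer)',((pcn[:2]-rc[:2])*1e3).round(2),'(hole)',((pcn[:2]-hc[:2])*1e3).round(2))
if __name__=='__main__':
    d=np.load('w3.npz');d={k:(v if v.ndim else float(v)) for k,v in d.items()}
    measure(d,manip.read_state())
E
python3 m3.py
```

```text
outer [99.41  0.86  8.22] n 60m3.py:20: RuntimeWarning: divide by zero encountered in divide
  q=P[e[:,1],e[:,0]];return ((C+(q-C)*((h-C[2])/(q[:,2]-C[2]))[:,None])-T)@R
m3.py:20: RuntimeWarning: invalid value encountered in multiply
  q=P[e[:,1],e[:,0]];return ((C+(q-C)*((h-C[2])/(q[:,2]-C[2]))[:,None])-T)@R
Traceback (most recent call last):
  File "m3.py", line 30, in <module>
    measure(d,manip.read_state())
    ~~~~~~~^^^^^^^^^^^^^^^^^^^^^^
  File "m3.py", line 21, in measure
    zt=np.median(z[ring]);hc=circ(plane(eh,zt)[:,:2]);print('hole',(hc*1e3).round(2),'ztop-T',(zt-T[2]).round(4))
                             ~~~~^^^^^^^^^^^^^^^^^^^^
  File "m3.py", line 5, in circ
    return least_squares(f,[*xy.mean(0),.008],loss='soft_l1',f_scale=.0004).x
           ~~~~~~~~~~~~~^^^^^^^^^^^^^^^^^^^^^^^^^^^^^^^^^^^^^^^^^^^^^^^^^^^
ValueError: Initial guess is outside of provided bounds
```

```bash
rm meas2.py; sed -i 's/q=P\[e\[:,1\],e\[:,0\]\];return/q=P1[e[:,1],e[:,0]];return/; s/    zt=np.median/    P1=pts(dict(d,range_z=np.ones_like(z)));zt=np.median/' m3.py; python3 m3.py
```

```text
outer [99.41  0.86  8.22] n 60
hole [98.83  1.2   4.56] ztop-T 0.0106
tip px [276  18  13  12 110] [282.16  23.49]
pin tip [132.35  -0.86  14.57] ext [6.  7.3 0. ]
shoulder y range [-12.78  17.87] front x 122.83
DELTA mm x,y (outer) [32.94 -1.71] (hole) [33.52 -2.06]
```

Emit:
play_rows(moves=[{"offset":[0.21,-0.012,0],"spin":0},{"offset":[0.21,-0.012,0],"spin":0},{"offset":[0.21,-0.012,0],"spin":0},{"offset":[0.2,-0.012,0.04],"spin":0},{"offset":[0,0,0.04],"spin":0},{"offset":[0,0,0],"spin":0},{"offset":[0,0,0],"spin":0}])

```text
time: 10.9
ee_pos: [0.5908, 0.0217, 0.1908]
orientation: [2.293, 2.147, -0.0]
force: [0.3, 0.7, -3.1]
grip_width: 0.0095
```

```bash
cat > look.py <<'E'
from m3 import *
import sys
d=cam('wrist');s=manip.read_state();np.savez('w4.npz',**d)
cv2.imwrite('pics/%s.png'%sys.argv[1],cv2.resize(d['frame'][:140,210:350,::-1],(600,600),interpolation=cv2.INTER_CUBIC))
togo(s['ee_pos'])
R=Ro.from_rotvec(s['orientation']).as_matrix();T=s['ee_pos'];P=pts(d);z=P[...,2];L=(P-T)@R
ring=(abs(z-T[2]-.0107)<.003)&(L[...,0]>.085)&(L[...,0]<.12)&(abs(L[...,1])<.015)
e=edge(ring);o=L[e[:,1],e[:,0],:2];print('outer',(circ(o[o[:,0]>.096])*1e3).round(2),'px',e.min(0),e.max(0))
g=d['frame'].mean(2).round().astype(int)
for r in range(e[:,1].min()-2,e[:,1].max()-4,2): print(r,(z[r,270:300:2]*1e3).round().astype(int),g[r,270:300:2])
E
python3 look.py v2
```

```text
t 10.95 pos [0.5908 0.0217 0.1908] yaw 86.23 zdir [-0. -0. -1.] F [-0.2 -0.3 -3.8] w 0.0094
offset [0. 0. 0.] spin None
outer [99.37  0.89  8.22] px [270  57] [300  94]
55 [196 196 197 197 196 197 197 196 196 197 196 196 198 198 198] [ 92 101 104 104 103 106 104 104 105 102 102 104 104 101 102]
57 [187 194 193 193 193 192 193 192 201 191 193 193 193 192 192] [ 69  79  81  80  81  81  86 105 112  86  81  81  79  79  78]
59 [183 187 188 189 199 202 201 202 201 202 201 201 190 187 189] [ 64  79  79  83 117 146 167 180 179 168 146 122  84  77  78]
61 [178 183 183 201 201 202 201 201 202 202 200 201 202 183 184] [ 60  78  83 137 177 185 189 189 188 187 182 179 148  84  78]
63 [172 178 201 203 202 202 203 202 201 201 202 202 201 202 178] [ 55  80 134 178 187 189 186 177 178 181 189 189 181 140  83]
65 [168 199 201 201 202 201 201 201 200 201 201 202 200 201 201] [ 54 125 177 187 185 160 130 104 104 124 155 190 187 174 136]
67 [160 200 202 201 202 201 198 196 195 196 200 201 201 202 202] [ 69 169 187 185 159  98  80  80  80  81  91 156 189 186 170]
69 [156 202 203 202 201 197 192 191 189 19
[... 654 characters left out ...]
02] [110 181 191 163 165 104 123 187 189 188 154 106 153 192 174]
81 [108 201 372 201 201 179 180 181 180 180 179 177 201 202 201] [ 78 170 189 185 159 104 196 208 207 206 166 129 184 189 167]
83 [ 99 200 200 202 201 201 181 180 179 181 179 202 201 203 202] [ 64 147 183 190 186 133 180 207 204 200 153 181 190 175 147]
85 [ 19 196 201 200 202 201 200 201 201 204 202 202 201 201 199] [ 64  84 149 183 194 191 185 188 186 188 187 192 176 149  91]
87 [ 21  75 197 201 201 202 201 201 201 201 202 202 201 199 192] [ 75  73  91 153 184 190 213 217 219 201 184 177 153  95  82]
89 [ 19  63 185 197 201 201 202 203 201 202 202 201 201 193 162] [ 81 138 126  95 152 167 202 210 215 200 165 144  93  83  94]
```

View pics/v2.png

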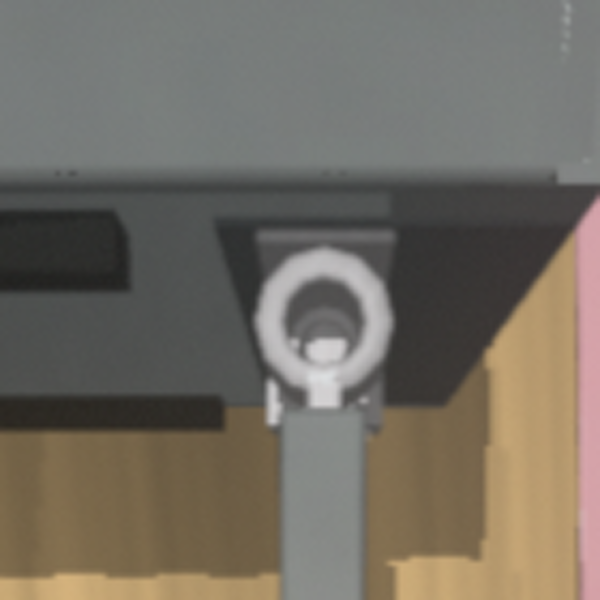

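```bash
cat > pin.py <<'E'
from m3 import *
def pinfit(d,s,zt=.180):
    R=Ro.from_rotvec(s['orientation']).as_matrix();T=s['ee_pos'];P=pts(d);z=P[...,2];L=(P-T)@R
    C=np.linalg.inv(d['world_to_cam'])[:3,3];P1=pts(dict(d,range_z=np.ones_like(z)))
    pl=lambda e,h:((C+(P1[e[:,1],e[:,0]]-C)*((h-C[2])/(P1[e[:,1],e[:,0]][:,2]-C[2]))[:,None])-T)@R
    ring=(abs(z-T[2]-.0107)<.003)&(L[...,0]>.085)&(L[...,0]<.12)&(abs(L[...,1])<.015)
    e=edge(ring);o=pl(e,T[2]+.0107)[:,:2];rc=circ(o[o[:,0]>.096],.0087)
    tip=np.zeros(z.shape,bool);tip[70:90,274:298]=True;tip&=abs(z-zt)<.003
    tip=cv2.morphologyEx(tip.astype(np.uint8),cv2.MORPH_OPEN,np.ones((2,2)))
    t=edge(tip);q=pl(t,zt)[:,:2];q=q[t[:,1]<=80];pc=circ(q,.0036)
    print('ring',(rc[:2]*1e3).round(2),'pin',(pc[:2]*1e3).round(2),'n',len(q),'res',(np.hypot(*(q-pc[:2]).T)*1e3).round(1))
    print('need x,y mm',((pc-rc)[:2]*1e3).round(2))
if __name__=='__main__':
    d=np.load('w4.npz');d={k:(v if v.ndim else float(v)) for k,v in d.items()}
    pinfit(d,manip.read_state())
E
python3 pin.py
```

```text
ring [98.68  0.92] pin [98.93  2.08] n 15 res [3.8 3.4 3.6 3.6 3.7 3.4 3.8 3.8 3.4 3.7 3.6 3.6 3.4 3.8 3.7]
need x,y mm [0.25 1.16]
```

Emit:
play_rows(moves=[{"offset":[0.005,0.022,0],"spin":0},{"offset":[0,0,0.03],"spin":0},{"offset":[0,0,0],"spin":0},{"offset":[0,0,0],"spin":0}])

```text
time: 11.45
ee_pos: [0.5916, 0.0224, 0.1896]
orientation: [-2.292, -2.148, 0.0]
force: [-0.1, -0.6, -4.0]
grip_width: 0.0094
```

Run:
```python
from pin import *
d=cam('wrist');s=manip.read_state();pinfit(d,s);togo(s['ee_pos'])
d=cam('wrist');s=manip.read_state();pinfit(d,s)
```

```text
ring [116.47   0.73] pin [98.3   1.33] n 14 res [3.8 3.5 3.8 3.8 3.5 3.2 3.5 3.7 3.6 3.6 3.3 3.7 3.6 3.6]
need x,y mm [-18.17   0.59]
t 11.5 pos [0.5916 0.0224 0.1897] yaw 86.28 zdir [-0. -0. -1.] F [ 0.   0.6 -4.2] w 0.0097
offset [0. 0. 0.] spin None
ring [116.35   0.76] pin [98.29  1.31] n 14 res [3.8 3.5 3.4 3.8 3.5 3.8 3.5 3.8 3.6 3.6 3.3 3.7 3.6 3.6]
need x,y mm [-18.07   0.54]
```

Emit:
play_rows(moves=[{"offset":[-0.005,0.01,0],"spin":0},{"offset":[0,0,0.03],"spin":0},{"offset":[0,0,0.03],"spin":0},{"offset":[0,0,0.03],"spin":0},{"offset":[0,0,0],"spin":0}])

```text
time: 12.18
ee_pos: [0.5919, 0.0221, 0.1859]
orientation: [-2.292, -2.148, 0.0]
force: [0.6, -0.4, -4.2]
grip_width: 0.0099
```

Emit:
play_rows(moves=[{"offset":[0,0,0.03],"spin":0},{"offset":[0,0,0.03],"spin":0},{"offset":[0,0,0],"spin":0}])

```text
time: 12.55
ee_pos: [0.5924, 0.0217, 0.1841]
orientation: [2.292, 2.147, 0.0]
force: [-1.4, -1.8, 0.5]
grip_width: 0.0096
```

Run:
```python
from m3 import *
d=cam('wrist');s=manip.read_state();togo(s['ee_pos'])
P=pts(d);z=P[...,2];g=d['frame'].mean(2).round().astype(int)
for r in range(56,92,2): print(r,(z[r,270:302:2]*1e3).round().astype(int),g[r,270:302:2])
```

```text
t 12.6 pos [0.5924 0.0218 0.1841] yaw 86.25 zdir [ 0.001 -0.    -1.   ] F [-0.2 -0.9  0.5] w 0.0096
offset [0. 0. 0.] spin None
56 [189 189 189 188 189 189 188 189 188 189 189 189 189 188 190 184] [79 78 78 79 79 78 81 87 85 79 78 78 77 78 76 52]
58 [185 185 184 185 185 196 196 195 194 195 196 186 185 185 185 179] [ 77  78  78  80  93 126 151 175 167 143 114  88  78  78  73  51]
60 [179 180 179 195 195 197 196 195 196 196 196 195 196 181 175 176] [ 78  78  82 135 174 183 188 189 187 183 178 170 117  77  68  52]
62 [174 174 195 196 196 195 194 195 196 196 196 195 196 176 170 169] [ 77  80 129 178 187 189 188 182 184 187 188 187 170 108  65  52]
64 [170 171 196 196 196 196 194 195 195 197 195 195 196 195 165 164] [ 78 120 176 186 184 171 146 126 131 155 177 192 184 163  93  53]
66 [165 195 195 195 197 195 192 191 192 193 194 196 196 195 196 160] [ 99 172 185 185 159 101  83  81  81  85 121 179 189 180 155  62]
68 [165 195 195 195 196 190 188 186 186 187 189 193 196 195 196 154] [131 182 186 163  99  81  80  80  81  79  82 125 180 188 167  78]
70 [196 195 195 195 192 186 182 180 181 181
[... 741 characters left out ...]
 119 124 182 186 164  81]
82 [163 196 196 195 195 180 180 182 180 181 165 196 195 196 195  99] [173 169 187 189 166 181 208 205 184 112 125 177 192 176 150  67]
84 [165 195 195 196 196 196 196 195 195 196 195 196 196 195 195  87] [184 125 172 188 194 178 174 153 140 161 179 193 179 160 100  55]
86 [164 184 194 195 196 196 195 195 196 195 195 195 196 195 189  78] [196 102 124 176 190 194 208 201 199 192 190 180 160 107  73  54]
88 [165 164 186 194 195 195 195 197 195 196 196 197 194 189  64  64] [180 112  85 128 171 178 206 208 205 187 171 160 112  81  63  53]
90 [164 163 164 186 193 195 194 194 195 194 195 194 188 164  51  51] [183 166 113  85  98 122 204 207 208 180 110  91  83  92  59  55]
```

```bash
cat > pin.py <<'E'
from m3 import *
def pinfit(d,s,zt=.180):
    R=Ro.from_rotvec(s['orientation']).as_matrix();T=s['ee_pos'];P=pts(d);z=P[...,2]
    C=np.linalg.inv(d['world_to_cam'])[:3,3];P1=pts(dict(d,range_z=np.ones_like(z)))
    pl=lambda e,h:((C+(P1[e[:,1],e[:,0]]-C)*((h-C[2])/(P1[e[:,1],e[:,0]][:,2]-C[2]))[:,None])-T)@R
    zr=T[2]+.0110; allpx=np.argwhere(np.ones(z.shape))[:,::-1]
    Lr=pl(allpx,zr).reshape(*z.shape,3)
    win=(Lr[...,0]>.084)&(Lr[...,0]<.115)&(abs(Lr[...,1])<.014)
    ring=win&(abs(z-zr)<.003)
    # model fit: annulus r 5..9 best overlap
    best=None
    f=lambda c:(((np.hypot(Lr[...,0]-c[0],Lr[...,1]-c[1])-7)**2<4)&win)
    X=Lr[...,0]*1e3;Y=Lr[...,1]*1e3
    sc=[]
    for a in np.arange(95,104,.2):
        for b in np.arange(-2,3.5,.2):
            rr=np.hypot(X-a,Y-b);use=win&(rr<11)&~((X<a-6));sc.append((((rr>5)&(rr<9)==ring)[use].mean(),a,b))
    sc.sort();rc=np.mean([q[1:] for q in sc[-5:]],0)
    Lp=pl(allpx,zt).reshape(*z.shape,3);rr=np.hypot(X-rc[0],Y-rc[1]);vis=(rr<4.6)
    tip=abs(z-zt)<.0026;X2=Lp[...,0]*1e3;Y2=Lp[...,1]*1e3;sp=[]
    for a in np.arange(94,106,.2):
        for b in np.arange(-4,5,.2):
            sp.append((((np.hypot(X2-a,Y2-b)<3.5)==tip)[vis].mean(),a,b))
    sp.sort();pc=np.mean([q[1:] for q in sp[-5:]],0)
    print('ring',rc.round(2),round(sc[-1][0],3),'pin',pc.round(2),round(sp[-1][0],3),'NEED mm',(pc-rc).round(2))
if __name__=='__main__':
    d=np.load('w4.npz');d={k:(v if v.ndim else float(v)) for k,v in d.items()}
    s=manip.read_state();s=dict(s,ee_pos=np.array([.5908,.0217,.1908]));pinfit(d,s)
    d=cam('wrist');s=manip.read_state();pinfit(d,s)
E
python3 pin.py
```

```text
ring [98.68  1.16] 0.939 pin [99.96  1.48] 0.979 NEED mm [1.28 0.32]
ring [98.72  1.04] 0.921 pin [99.72  0.  ] 0.855 NEED mm [ 1.   -1.04]
```

The two fits agree: the knuckle is about 1 mm too far in tool y and 1 mm short in tool x, and the pin contact so far is only the door's weight. I'll lift a little, correct and lower again.

Emit:
play_rows(moves=[{"offset":[0,0,-0.06],"spin":0},{"offset":[0.025,-0.025,0],"spin":0},{"offset":[0,0,0],"spin":0},{"offset":[0,0,0.03],"spin":0},{"offset":[0,0,0.03],"spin":0},{"offset":[0,0,0],"spin":0}])

```text
time: 13.4
ee_pos: [0.591, 0.0232, 0.1834]
orientation: [-2.292, -2.148, 0.0]
force: [-0.1, 0.2, -4.1]
grip_width: 0.0097
```

Run:
```python
from pin import *
d=cam('wrist');s=manip.read_state();pinfit(d,s);togo(s['ee_pos'])
```

```text
ring [98.64  1.04] 0.888 pin [98.36  1.28] 0.853 NEED mm [-0.28  0.24]
t 13.45 pos [0.591  0.0231 0.1835] yaw 86.27 zdir [-0. -0. -1.] F [-0.3  0.1 -4.5] w 0.0098
offset [0. 0. 0.] spin None
```

Emit:
play_rows(moves=[{"offset":[0,0,0.03],"spin":0},{"offset":[0,0,0.03],"spin":0},{"offset":[0,0,0.02],"spin":0},{"offset":[0,0,0],"spin":0}])

```text
time: 13.95
ee_pos: [0.5911, 0.0232, 0.1804]
orientation: [-2.292, -2.148, 0.0]
force: [0.6, 1.0, -3.6]
grip_width: 0.0095
```

Emit:
play_rows(moves=[{"offset":[0,0,0.03],"spin":0},{"offset":[0,0,0.03],"spin":0},{"offset":[0,0,0.03],"spin":0},{"offset":[0,0,0],"spin":0}])

```text
time: 14.45
ee_pos: [0.591, 0.0232, 0.1767]
orientation: [-2.292, -2.148, 0.0]
force: [-0.4, 0.7, -3.6]
grip_width: 0.0095
```

Emit:
play_rows(moves=[{"offset":[0,0,0.03],"spin":0},{"offset":[0,0,0.03],"spin":0},{"offset":[0,0,0.02],"spin":0},{"offset":[0,0,0],"spin":0}])

```text
time: 14.95
ee_pos: [0.5911, 0.0232, 0.1736]
orientation: [-2.292, -2.148, 0.0]
force: [0.2, 0.2, -3.8]
grip_width: 0.0093
```

Emit:
play_rows(moves=[{"offset":[0,0,0.025],"spin":0},{"offset":[0,0,0.025],"spin":0},{"offset":[0,0,0],"spin":0}])

```text
time: 15.32
ee_pos: [0.5911, 0.0232, 0.1716]
orientation: [-2.292, -2.148, 0.0]
force: [0.6, -0.3, -3.9]
grip_width: 0.0095
```

Emit:
play_rows(moves=[{"offset":[0,0,0.02],"spin":0},{"offset":[0,0,0],"spin":0}])

```text
time: 15.58
ee_pos: [0.5913, 0.023, 0.1711]
orientation: [2.292, 2.148, 0.0]
force: [-0.1, -1.2, -2.2]
grip_width: 0.0093
```

Emit:
play_rows(moves=[{"offset":[0,0,0.01],"spin":0},{"offset":[0,0,0],"spin":0},{"offset":[0,0,0],"spin":0}])

```text
time: 15.95
ee_pos: [0.5914, 0.0229, 0.1709]
orientation: [2.292, 2.147, 0.0]
force: [-0.6, -2.8, 1.2]
grip_width: 0.0095
```

Run:
```python
from m3 import *
d=cam('wrist');s=manip.read_state();togo(s['ee_pos']);save(d,'seat.png');P=pts(d);z=P[...,2]
print('ring top z',np.median(z[60:64,280:292]).round(4),'door top z',np.median(z[110:160,280:290]).round(4))
```

```text
t 16.0 pos [0.5914 0.0229 0.1709] yaw 86.26 zdir [ 0.001 -0.    -1.   ] F [-0.1 -2.9  2.1] w 0.0095
offset [0. 0. 0.] spin None
ring top z 0.1818 door top z 0.2039
```

The door is seated: knuckle top at about 0.183 m and door top edge at about 0.205 m, once the 1 mm camera bias is allowed for. Vertical force is only +2 N. I'll release and rise.

Emit:
play_rows(moves=[{"offset":[0,0,0],"spin":0},{"offset":[0,0,0],"spin":0},{"offset":[0,0,0],"spin":0},{"offset":[0,0,0],"spin":0},{"offset":[0,0,0],"spin":0}], jaw=-0.3)

```text
time: 16.62
ee_pos: [0.5911, 0.0233, 0.1705]
orientation: [2.292, 2.148, 0.0]
force: [0.2, -0.6, 0.7]
grip_width: 0.055
```

Emit:
play_rows(moves=[{"offset":[0,0,-0.3],"spin":0},{"offset":[0,0,-0.5],"spin":0},{"offset":[0,0,-0.5],"spin":0},{"offset":[0,0,-0.5],"spin":0},{"offset":[0,0,-0.2],"spin":0},{"offset":[0,0,0],"spin":0}])

```text
time: 17.38
ee_pos: [0.5914, 0.0232, 0.2511]
orientation: [2.292, 2.147, 0.001]
force: [0.1, 0.2, -0.5]
grip_width: 0.0569
```

Run:
```python
from m3 import *
d=cam('top');P=pts(d);z=P[...,2]
m=(z>.195)&(z<.212)&(P[...,1]<.1)&(P[...,1]>-.12)&(P[...,0]>.45)&(P[...,0]<.75)
s=manip.read_state();togo(s['ee_pos'])
d=cam('wrist');P=pts(d);z=P[...,2];save(d,'rel.png')
m=(abs(z-.204)<.004)&(P[...,1]<.104)&(abs(P[...,0]-.59)<.06)
q=P[m];print('door top',m.sum(),q.mean(0).round(4),'yaw',np.degrees(np.arctan(np.polyfit(q[:,1],q[:,0],1)[0])).round(2),q.min(0).round(3),q.max(0).round(3))
m=(abs(z-.182)<.002)&(abs(P[...,0]-.598)<.015)&(abs(P[...,1]-.12)<.015);print('ring',m.sum(),P[m].mean(0).round(4))
```

```text
t 17.43 pos [0.591  0.0231 0.2503] yaw 86.27 zdir [-0. -0. -1.] F [-0.1  0.2  0.2] w 0.0572
offset [0. 0. 0.] spin None
door top 2107 [0.5938 0.036  0.2026] yaw 3.38 [ 0.585 -0.045  0.2  ] [0.602 0.104 0.206]
ring 345 [0.599  0.1199 0.1817]
```

The door stayed put when released: square open, ring top at 0.1817 m. Next I'll close the fingers, come down on the door's outer side and work out the push arc, keeping the tool axes fixed.

Emit:
play_rows(moves=[{"offset":[-0.2,0.25,0],"spin":0},{"offset":[-0.2,0.25,0],"spin":0},{"offset":[-0.2,0.25,0],"spin":0},{"offset":[-0.2,0.25,0],"spin":0},{"offset":[0,0,0],"spin":0},{"offset":[0,0,0],"spin":0}], jaw=1, squeeze=20)

```text
time: 18.23
ee_pos: [0.6288, -0.011, 0.2504]
orientation: [-2.292, -2.148, -0.0]
force: [0.3, -0.4, -0.8]
grip_width: 0.0019
```

Emit:
play_rows(moves=[{"offset":[0,0,0.5],"spin":0},{"offset":[0,0,0.5],"spin":0},{"offset":[0,0,0.5],"spin":0},{"offset":[0,0,0.5],"spin":0},{"offset":[0,0,0.1],"spin":0},{"offset":[0,0,0],"spin":0}])

```text
time: 18.98
ee_pos: [0.629, -0.0112, 0.1664]
orientation: [-2.292, -2.148, -0.0]
force: [0.6, 0.7, 0.0]
grip_width: 0.0005
```

```bash
cat > arc.py <<'E'
from h import *
s=manip.read_state();togo(s['ee_pos'])
R=Ro.from_rotvec(s['orientation']).as_matrix();H=np.array([.598,.122,0])
l=R.T@(s['ee_pos']-H)*1e3;print('tool-frame rel H: x(v) %.1f y(u) %.1f'%(l[0],l[1]))
prev=np.array([l[1],l[0]])
for th in [90,80,70,60,50,40,30,22,15,10,6,3,0]:
    t=np.radians(th);r=120+10*th/90;S,C=np.sin(t),np.cos(t)
    p=r*np.array([-C,-S])+(5+13.5*S+10*C)*np.array([S,-C]);d=(p-prev)/40;prev=p
    print(th,p.round(1),'offset x %.3f y %.3f'%(d[1],d[0]),'len mm %.1f'%(np.hypot(*d)*40))
E
python3 arc.py
```

```text
t 18.98 pos [ 0.629  -0.0112  0.1664] yaw 86.28 zdir [-0.  0. -1.] F [0.6 0.7 0. ] w 0.0005
offset [0. 0. 0.] spin None
tool-frame rel H: x(v) -130.9 y(u) 39.6
90 [  18.5 -130. ] offset x 0.023 y -0.527 len mm 21.1
80 [  -2.7 -130.4] offset x -0.010 y -0.529 len mm 21.2
70 [ -23.9 -127.3] offset x 0.078 y -0.530 len mm 21.4
60 [ -44.5 -120.5] offset x 0.169 y -0.517 len mm 21.8
50 [ -64.  -110.2] offset x 0.259 y -0.487 len mm 22.1
40 [-81.6 -96.3] offset x 0.346 y -0.440 len mm 22.4
30 [-96.6 -79.3] offset x 0.425 y -0.375 len mm 22.7
22 [-106.3  -63.8] offset x 0.389 y -0.242 len mm 18.3
15 [-112.8  -49. ] offset x 0.369 y -0.163 len mm 16.1
10 [-116.3  -38. ] offset x 0.277 y -0.087 len mm 11.6
6 [-118.3  -28.9] offset x 0.227 y -0.050 len mm 9.3
3 [-119.3  -22. ] offset x 0.173 y -0.026 len mm 7.0
0 [-120.  -15.] offset x 0.174 y -0.016 len mm 7.0
```

Emit:
play_rows(moves=[{"offset":[0,-0.2,0],"spin":0},{"offset":[0,-0.2,0],"spin":0},{"offset":[0,-0.15,0],"spin":0},{"offset":[0,-0.15,0],"spin":0},{"offset":[0,-0.18,0],"spin":0},{"offset":[0,-0.18,0],"spin":0},{"offset":[0.02,-0.18,0],"spin":0},{"offset":[0.03,-0.18,0],"spin":0}])

```text
time: 19.98
ee_pos: [0.5719, -0.0055, 0.1664]
orientation: [-2.292, -2.148, -0.0]
force: [0.6, -0.4, -0.2]
grip_width: 0.0005
```

Emit:
play_rows(moves=[{"offset":[0.03,-0.18,0],"spin":0},{"offset":[0.05,-0.17,0],"spin":0},{"offset":[0.05,-0.17,0],"spin":0},{"offset":[0.06,-0.17,0],"spin":0},{"offset":[0.08,-0.17,0],"spin":0},{"offset":[0.09,-0.16,0],"spin":0},{"offset":[0.09,-0.16,0],"spin":0},{"offset":[0.1,-0.15,0],"spin":0}])

```text
time: 20.98
ee_pos: [0.5204, 0.02, 0.1665]
orientation: [2.292, 2.148, 0.0]
force: [1.2, -0.3, -0.2]
grip_width: 0.0003
```

```bash
cat > door.py <<'E'
from h import *
def door():
    for n in('top','scene'):
        d=cam(n);P=pts(d);z=P[...,2]
        m=(z>.198)&(z<.2095)&(P[...,0]>.38)&(P[...,0]<.66)&(P[...,1]>-.1)&(P[...,1]<.127+(.55-P[...,0])*.065)&(d['frame'].mean(2)>70)
        q=P[m][:,:2]
        if len(q)<30: print(n,'few',len(q));continue
        l=cv2.fitLine((q*1e3).astype(np.float32),cv2.DIST_HUBER,0,.01,.01).ravel()
        print(n,len(q),'door yaw',np.degrees(np.arctan2(l[1],l[0])).round(1),'(case -3.7)',q.min(0).round(3),q.max(0).round(3))
    save(d,'door.png')
door()
E
python3 arc.py; python3 door.py
```

```text
t 20.98 pos [0.5204 0.02   0.1665] yaw 86.28 zdir [ 0. -0. -1.] F [ 1.2 -0.3 -0.2] w 0.0003
offset [0. 0. 0.] spin None
tool-frame rel H: x(v) -106.8 y(u) -70.8
90 [  18.5 -130. ] offset x -0.580 y 2.234 len mm 92.3
80 [  -2.7 -130.4] offset x -0.010 y -0.529 len mm 21.2
70 [ -23.9 -127.3] offset x 0.078 y -0.530 len mm 21.4
60 [ -44.5 -120.5] offset x 0.169 y -0.517 len mm 21.8
50 [ -64.  -110.2] offset x 0.259 y -0.487 len mm 22.1
40 [-81.6 -96.3] offset x 0.346 y -0.440 len mm 22.4
30 [-96.6 -79.3] offset x 0.425 y -0.375 len mm 22.7
22 [-106.3  -63.8] offset x 0.389 y -0.242 len mm 18.3
15 [-112.8  -49. ] offset x 0.369 y -0.163 len mm 16.1
10 [-116.3  -38. ] offset x 0.277 y -0.087 len mm 11.6
6 [-118.3  -28.9] offset x 0.227 y -0.050 len mm 9.3
3 [-119.3  -22. ] offset x 0.173 y -0.026 len mm 7.0
0 [-120.  -15.] offset x 0.174 y -0.016 len mm 7.0
top few 0
scene 143 door yaw 43.5 (case -3.7) [ 0.45  -0.015] [0.59  0.117]
```

Emit:
play_rows(moves=[{"offset":[0.13,-0.15,0],"spin":0},{"offset":[0.13,-0.14,0],"spin":0},{"offset":[0.14,-0.13,0],"spin":0},{"offset":[0.14,-0.13,0],"spin":0},{"offset":[0.14,-0.12,0],"spin":0},{"offset":[0.15,-0.12,0],"spin":0},{"offset":[0.13,-0.09,0],"spin":0},{"offset":[0.12,-0.08,0],"spin":0}])

```text
time: 22.08
ee_pos: [0.485, 0.0657, 0.1665]
orientation: [2.292, 2.148, 0.0]
force: [-0.6, 0.4, -0.0]
grip_width: 0.0005
```

Emit:
play_rows(moves=[{"offset":[0.1,-0.06,0],"spin":0},{"offset":[0.1,-0.05,0],"spin":0},{"offset":[0.1,-0.05,0],"spin":0},{"offset":[0.1,-0.05,0],"spin":0},{"offset":[0.1,-0.04,0],"spin":0},{"offset":[0.08,-0.03,0],"spin":0}])

```text
time: 22.82
ee_pos: [0.4755, 0.0895, 0.1664]
orientation: [-2.292, -2.148, 0.0]
force: [-0.5, -0.4, 0.7]
grip_width: 0.0004
```

```bash
python3 arc.py | sed -n '1p;3p;12,20p'; python3 door.py
```

```text
t 22.82 pos [0.4755 0.0895 0.1664] yaw 86.29 zdir [-0.  0. -1.] F [-0.5 -0.4  0.7] w 0.0004
tool-frame rel H: x(v) -40.3 y(u) -120.2
15 [-112.8  -49. ] offset x 0.369 y -0.163 len mm 16.1
10 [-116.3  -38. ] offset x 0.277 y -0.087 len mm 11.6
6 [-118.3  -28.9] offset x 0.227 y -0.050 len mm 9.3
3 [-119.3  -22. ] offset x 0.173 y -0.026 len mm 7.0
0 [-120.  -15.] offset x 0.174 y -0.016 len mm 7.0
top few 3
scene 131 door yaw 7.0 (case -3.7) [0.503 0.108] [0.584 0.126]
```

Emit:
play_rows(moves=[{"offset":[0.06,0,0],"spin":0},{"offset":[0.06,0,0],"spin":0},{"offset":[0.06,0,0],"spin":0},{"offset":[0.06,0,0],"spin":0},{"offset":[0.06,0,0],"spin":0},{"offset":[0.05,0,0],"spin":0},{"offset":[0.05,0,0],"spin":0},{"offset":[0.05,0,0],"spin":0}])

```text
time: 23.92
ee_pos: [0.4768, 0.1073, 0.1665]
orientation: [2.292, 2.148, 0.0]
force: [-0.2, -0.2, -0.2]
grip_width: 0.0005
```

Emit:
play_rows(moves=[{"offset":[0.03,0,0],"spin":0},{"offset":[0.03,0,0],"spin":0},{"offset":[0.03,0,0],"spin":0},{"offset":[0,0,0],"spin":0}])

```text
time: 24.42
ee_pos: [0.477, 0.1109, 0.1665]
orientation: [-2.292, -2.148, -0.0]
force: [0.7, -0.2, -0.1]
grip_width: 0.0003
```

```bash
python3 arc.py | sed -n '1p;3p'; python3 door.py
```

```text
t 24.43 pos [0.477  0.1109 0.1665] yaw 86.28 zdir [ 0.  0. -1.] F [ 0.7 -0.2 -0.1] w 0.0003
tool-frame rel H: x(v) -18.9 y(u) -120.0
top few 16
scene 61 door yaw -4.5 (case -3.7) [0.507 0.121] [0.583 0.129]
```

View pics/door.png

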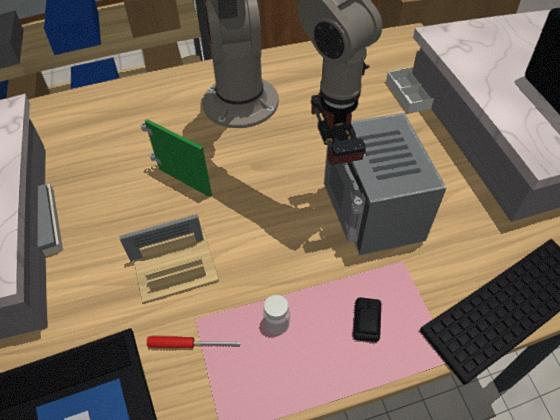

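The door is now near shut against the case, seen at (345,195), and nothing else has moved. I'll go in 1 mm steps until I feel the rim.

Emit:
play_rows(moves=[{"offset":[0.025,0,0],"spin":0},{"offset":[0.025,0,0],"spin":0},{"offset":[0,0,0],"spin":0}])

```text
time: 24.9
ee_pos: [0.4771, 0.1128, 0.1664]
orientation: [2.292, 2.148, -0.0]
force: [-0.9, -0.6, 0.3]
grip_width: 0.0004
```

Emit:
play_rows(moves=[{"offset":[0.025,0,0],"spin":0},{"offset":[0.015,0,0],"spin":0},{"offset":[0,0,0],"spin":0}])

```text
time: 25.28
ee_pos: [0.477, 0.1139, 0.1664]
orientation: [2.293, 2.148, -0.001]
force: [-0.0, -1.6, 1.3]
grip_width: 0.0005
```

Emit:
play_rows(moves=[{"offset":[0.02,0,0],"spin":0},{"offset":[0,0,0],"spin":0}])

```text
time: 25.52
ee_pos: [0.477, 0.1139, 0.1664]
orientation: [2.293, 2.147, -0.003]
force: [-1.0, -6.0, 1.5]
grip_width: 0.0001
```

Emit:
play_rows(moves=[{"offset":[0.02,0,0],"spin":0},{"offset":[0,0,0],"spin":0},{"offset":[0,0,0],"spin":0}])

```text
time: 25.9
ee_pos: [0.477, 0.1139, 0.1663]
orientation: [2.293, 2.146, -0.004]
force: [-2.2, -7.0, 3.5]
grip_width: 0.0004
```

The tool has stopped against the rim at about 7 N, so the door is shut. I'll back off gently and check.

Emit:
play_rows(moves=[{"offset":[-0.02,0,0],"spin":0},{"offset":[-0.02,0,0],"spin":0},{"offset":[-0.05,0,0],"spin":0},{"offset":[-0.2,0,0],"spin":0},{"offset":[-0.5,0,0],"spin":0},{"offset":[-0.6,0,0],"spin":0},{"offset":[0,0,-0.5],"spin":0},{"offset":[0,0,-0.5],"spin":0}])

```text
time: 26.9
ee_pos: [0.4737, 0.0602, 0.2069]
orientation: [-2.293, -2.147, -0.001]
force: [0.2, 0.7, 0.3]
grip_width: 0.0002
```

Emit:
play_rows(moves=[{"offset":[-0.5,0,-0.8],"spin":0},{"offset":[-0.8,0,-0.8],"spin":0},{"offset":[-0.8,0,0],"spin":0},{"offset":[-0.8,0,0],"spin":0},{"offset":[-0.4,0,0],"spin":0},{"offset":[0,0,0],"spin":0},{"offset":[0,0,0],"spin":0}])

```text
time: 27.78
ee_pos: [0.4653, -0.0698, 0.2704]
orientation: [-2.29, -2.15, -0.001]
force: [0.2, 0.7, -0.1]
grip_width: 0.0005
```

Run:
```python
from h import *
import door
togo(manip.read_state()['ee_pos'])
for n in('scene','top'):
    d=cam(n);P=pts(d);z=P[...,2]
    # door outer face: points left of case between z .04..0.195
    c,s=np.cos(np.radians(-3.73)),np.sin(np.radians(-3.73));q=P-np.array([.516,.223,0])
    U=c*q[...,0]+s*q[...,1];V=-s*q[...,0]+c*q[...,1]
    m=(U>-.1)&(U<.07)&(V<-.08)&(V>-.14)&(z>.05)&(z<.197)
    if m.sum()>50:
        b=np.polyfit(U[m],V[m],1);print(n,m.sum(),'face angle vs case deg',np.degrees(np.arctan(b[0])).round(2),'V mean',V[m].mean().round(4))
    m=(U>-.1)&(U<.08)&(V<-.088)&(V>-.12)&(z>.19)
    for lo in(-.1,-.05,0,.04): 
        k=m&(U>lo)&(U<lo+.04);print('  top edge U',lo,k.sum(),np.median(V[k]).round(4) if k.sum() else'',np.median(z[k]).round(4) if k.sum() else '')
    if n=='scene': cv2.imwrite('pics/fin.png',cv2.resize(d['frame'][90:270,300:470,::-1],(566,600),interpolation=cv2.INTER_CUBIC))
    for qn in('bay_cover_center','swab_jar','mouse','driver'):
        r=manip.regions_of(n,qn)
        if r: print(qn,np.median(P[r[0]['region']],0).round(3))
```

```text
top 247 door yaw -3.6 (case -3.7) [0.402 0.119] [0.58  0.135]
scene 156 door yaw -3.7 (case -3.7) [0.402 0.118] [0.583 0.136]
t 27.88 pos [ 0.4653 -0.0698  0.2705] yaw 86.4 zdir [ 0.  0. -1.] F [-0.   0.4 -0.8] w 0.0006
offset [0. 0. 0.] spin None
scene 1178 face angle vs case deg 0.08 V mean -0.0997
  top edge U -0.1 94 -0.0964 0.2025
  top edge U -0.05 96 -0.0959 0.2029
  top edge U 0 108 -0.0961 0.2041
  top edge U 0.04 115 -0.0964 0.204
bay_cover_center [ 0.482 -0.298  0.084]
swab_jar [ 0.747 -0.103  0.085]
driver [ 0.723 -0.316  0.022]
top 782 face angle vs case deg 0.12 V mean -0.0999
  top edge U -0.1 130 -0.0949 0.202
  top edge U -0.05 128 -0.0949 0.2029
  top edge U 0 124 -0.0954 0.2035
  top edge U 0.04 97 -0.0948 0.2041
bay_cover_center [ 0.478 -0.334  0.107]
swab_jar [ 0.723 -0.096  0.088]
mouse [0.781 0.088 0.025]
driver [ 0.715 -0.318  0.021]
```

View pics/fin.png

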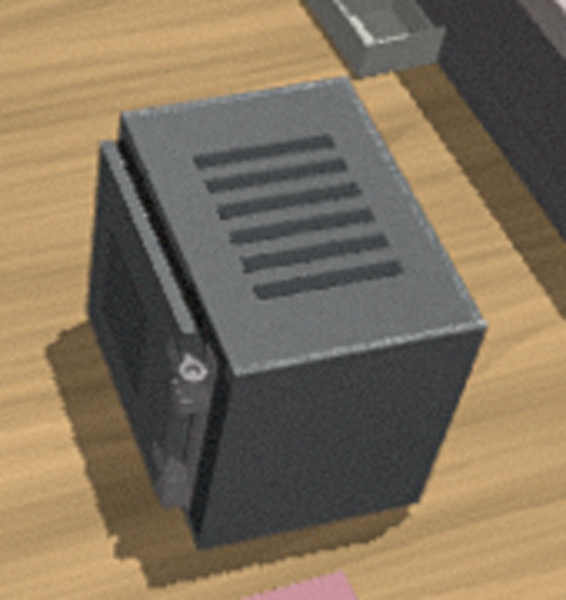

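The door is shut and parallel to the case, the knuckle ring sits on its pin at (190,370) in the crop, and the arm is clear. Handing in.

```bash
python3 -c "
from rig import manip
print(manip.finish_job())"
```

```text
the job is handed in; nothing more can be done
None
```

The door is on both hinge pins and swung shut against the case, and I handed the job in at about 28 s of the 72 s allowed. The hand-in reported no verdict, so this rests on my own checks.

- **Fitting:** I lifted the door from the rack, found the pins with the wrist camera, and lowered it onto them while square open. On the first try a knuckle touched a pin tip with only the door's own weight, about 4 N. I lifted, corrected by about 1 mm in each direction, and it went down freely. Before letting go, the knuckle and door heights matched fully seated to within about 1 mm.
- **Closing:** I pushed the outer face with closed fingers. The most I felt was about 7–8 N at the rim.
- **Last checks:** The door is parallel to the case within about 0.1°. Its top edge is level with the seated height to about 1 mm after the camera's bias, with an apparent sag of 1–2 mm towards the free end. The arm is clear.
- **Other objects:** The jar, screwdriver and mouse have not moved beyond camera noise (mouse from the top view only).
- **One disagreement:** The top view put the other plate 35 mm off along y. The scene view showed it within 3 mm, so I put this down to the gripper blocking part of the top view.

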